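# Put the pendant board up on the easel

## Robot

A 6-joint arm with a two-finger parallel gripper is mounted at the origin on the work surface. World frame = base frame: x ahead of the robot, y to its left, z up, the work surface at z = 0. Lengths are in m, angles in rad, forces in N, time in s.
With the tool pointing down it reaches from about 0.3 to 0.85 m from the base axis. Payload 4.2 kg.
Tool frame: the origin (TCP) lies on the front face of the gripper's body, between the roots of the fingers; the fingertips stand 78 mm ahead of it and the grasp point (between the pads) lies 60 mm ahead of it; z points along the fingers, y is the direction in which the jaws open and shut (so a half turn about z gives the same grasp; the last joint's range is limited). The gripper opens to 91 mm and grips with 3 to 60 N. Pads are 32 mm wide; open, the fingers measure 118 mm over their backs; the gripper's body (76 mm by 178 mm) begins 60 mm behind the grasp point.
Start: joints at [-1.277, 0.32, 1.565, -0, 1.257, -0.02], TCP at [0.177, -0.547, 0.292] pointing down, gripper open.
Joint ranges: [-3.11, 3.11], [-0.84, 2.01], [0.21, 2.61], [-1.34, 4.49], [0.05, 2.63], [-2.56, 2.56]. Speed limits (rad/s): [2.57, 2.57, 3.14, 3.14, 3.14, 3.14].

## Interface

Orientations are given as a rotation vector (axis times angle).
In Python, from plant import sensors, grab_frame, workorder gives the robot as it stands.
- The arm moves only by the tool carry_out, never from a script. Its argument "motion" is a list of rows, each an object with "fingers": the opening in per cent of the stroke, from 0 (shut) to 100 (fully open); "delta_pos": the shift along the tool's x, y, z in mm, a list of three; "delta_rot": the turn, a rotation vector about the tool's x, y, z in rad, a list of three. In form: [{"fingers": fingers, "delta_pos": [x, y, z], "delta_rot": [rx, ry, rz]}, ...]. A call has 1 to 8 rows; each row is the pose to reach, as a shift and turn from the pose commanded when the call began, along the tool's axes at that moment; what a row does not reach only later rows make up. A row lasts 1/8 s, in which the tool goes at most 62.5 mm and 10.7 degrees, less where a joint would pass 70% of its speed; a pose out of reach is approached as far as the arm can. A call with a gripper value outside its range is refused whole. The fingers move at their own pace and stop on an object; the grip force is fixed at half the most. Time passes only in rows, so rows that repeat a pose let the fingers close. It gives the time, the measured TCP pose, the force and the opening at its end, in the units of the state.
- sensors.read_state(): the state, without advancing time (a new reading comes with each control period).
- grab_frame(name): name is "scene" or "top"; returns a dict with "frame" (400x640x3 uint8, red, green, blue), "camera_matrix" (3x3 intrinsics, pixels), "world_to_cam" (4x4, takes a point from world to camera coordinates). Camera axes: x right, y down, z forward; pixel columns grow to the right and rows downward; lengths in m; the calibration is good to about 2 mm. A picture is of the moment at which its call begins. There is no depth.
- workorder.finish_job(): hands the job in, once; it reports no verdict.
The state is a dict: "t": time; "qpos": joint angles; "joint_vel": joint speeds; "effort": joint torques, N m; "eef_pos": TCP position; "tcp_rot": TCP orientation; "contact_force": force on the tool from outside, world axes, zero at the start; "ft_torque": the same for the moment, N m; "grip_width": finger opening in m.
Only numpy, scipy, OpenCV 4.12 (cv2) and the standard library are available. Lean on these libraries where they do the work, as an engineer would, in place of code of your own. Each camera call takes 0.05 s, during which the arm holds its last target. There are 200 camera calls.

## Task

Take the black display board with the gold heart pendant out of the rack and lean it on the wooden easel: its foot on the ledge behind the steel lip, its back against the sloping rest, centred and square, pendant side out over the lip. Let go of it there. Leave the white ring board where it is.

Things in the scene. Friction and masses are not known exactly. Their poses are not given: they have to be found in the camera images.
- pendant_board_mid (a point): Black rigid board, 10 mm thick (x), 90 wide (y), 130 tall (z), about 110 g, gold heart pendant fixed on its +x face (6 mm proud, 39 to 86 mm above the foot). Point: the board's centre, 65 mm from foot and top edge; z to the top edge, x out of the pendant side. Starts upright in one of the rack's slots, pendant facing away from the robot within 25 degrees. Grip it across its thickness at the top edge.
- ring_board_mid (a point): White board of the same size, with two silver rings with blue stones on its +x face, upright in the rack's other slot, about 26 mm beside the black one (centres about 116 mm apart). Point: its centre, axes as for the black board. Leave it alone.
- rack: Fixed wooden rack, 80 mm deep (x), 240 wide (y), 35 high, with two slots end to end along y, each 13 mm wide (in x), 27 deep, floor 8 mm above the table; a board is drawn straight up out of it. Origin: middle of its underside; z up, x away from the robot within 25 degrees.
- easel: Fixed wooden easel, 120 mm wide (y). Origin: mid-underside, on the table; x to its front (away from the robot within 25 deg), z up. Ledge 15 mm up, from x = 7 to 43 mm. Steel lip x = 43 to 51, top 30 mm up. Rest, 110 wide, rises from x = 7 on the ledge, sloping back 20 deg from vertical, to its top edge at x = -20, 90 mm up. A board on it leans back 20 to 36 deg and overtops it by 30 mm or more.
Mind the look-alikes: they are no part of the job. Of the things that look like the part that bears pendant_board_mid, the middle-sized one is meant. Several things have the shape of the easel; the one meant has the colours described above.

How it is judged:
By the outcome, as a careful person would: the job done as asked, in the order asked, and still so for the second after the job is handed in, with the robot touching nothing.
It also fails if it takes over 38 s, if anything falls off the work surface, if the arm or the gripper's body presses on something with over 40 N, if the wrist force passes 120 N, or if a joint passes its speed limit or range.

## Working session

There is one attempt and no reset: what is moved stays moved. The work goes in short steps, Python scripts to look and compute and a tool call to move; the robot and the scene stay as the last step left them, time stands still between calls to the robot, and variables do not carry over. Pictures are saved under pics/ and viewed, about 8 in all and at most 12, crops included, and the job is handed in when it is done.

Besides the shell and the picture viewer there is one more tool, called after ">>>" as name([rows], argument=value, ...), one row to a line, values as JSON. carry_out: Moves the arm, as the interface text tells. Its arguments: {"type":"object","properties":{"motion":{"type":"array","items":{"type":"object","properties":{"fingers":{"type":"number"},"delta_pos":{"type":"array","items":{"type":"number"}},"delta_rot":{"type":"array","items":{"type":"number"}}}}}},"required":["motion"]}

```bash
mkdir -p pics; cat > h.py <<'E'
import numpy as np, cv2
from plant import sensors, grab_frame, workorder
from scipy.spatial.transform import Rotation as R
def shot(n,f):
    d=grab_frame(n); cv2.imwrite('pics/'+f+'.png',d['frame'][:,:,::-1]); np.savez('pics/'+f+'.npz',**d); return d
def load(f): return np.load('pics/'+f+'.npz')
def proj(d,P):
    P=np.atleast_2d(P); c=P@d['world_to_cam'][:3,:3].T+d['world_to_cam'][:3,3]; q=c@d['camera_matrix'].T; return q[:,:2]/q[:,2:]
def atz(d,uv,z):
    uv=np.atleast_2d(uv); T=d['world_to_cam']; o=-T[:3,:3].T@T[:3,3]
    r=np.c_[uv,np.ones(len(uv))]@np.linalg.inv(d['camera_matrix']).T@T[:3,:3]
    return o+r*((z-o[2])/r[:,2])[:,None]
E
python3 - <<'E'
from h import *
for n in('scene','top'):
    d=shot(n,n+'0'); T=d['world_to_cam']; print(n,-T[:3,:3].T@T[:3,3],T[2,:3],d['camera_matrix'][0,0])
a=cv2.imread('pics/scene0.png');b=cv2.imread('pics/top0.png')
E
```

```text
scene [ 1.09549673 -0.70285882  0.89326624] [-0.44740506  0.58132943 -0.67962107] 466.86720490892316
top [0.33932718 0.02478603 0.98679253] [ 0.22108845  0.00400478 -0.97524554] 424.22891906860866
```

View pics/scene0.png

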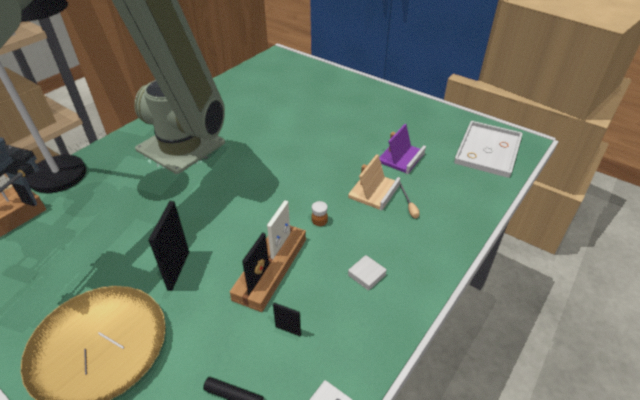

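View pics/top0.png

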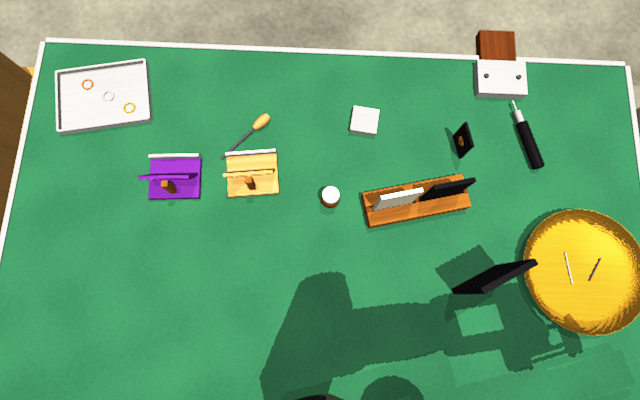

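The scene view shows three black boards: a large one (170,245), the one in the rack with a gold pendant (258,262), and a small one (287,319). The middle-sized board is the one in the rack. There are two easels: purple (402,155) and wooden with a steel lip (374,185). The wooden one fits the description. I'll confirm both in one crop montage.

```bash
python3 - <<'E'
from h import *
a=cv2.imread('pics/scene0.png');b=cv2.imread('pics/top0.png')
def c(i,x,y,w,h,s): return cv2.resize(i[y:y+h,x:x+w],None,fx=s,fy=s,interpolation=cv2.INTER_CUBIC)
# all 400x300
m=np.vstack([np.hstack([c(a,220,195,100,75*1+37-12,4)[:300*1] if 0 else cv2.resize(a[195:315,220:320],(400,300)) if 0 else c(a,215,195,133,100,3)[:300,:399],c(a,340,120,100,75,4)[:300,:400]]),
 np.hstack([c(b,355,165,133,100,3)[:300,:399],c(b,205,138,100,75,4)[:300,:400]])])
cv2.imwrite('pics/crop1.png',m)
E
```

```text
(no output)
```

View pics/crop1.png

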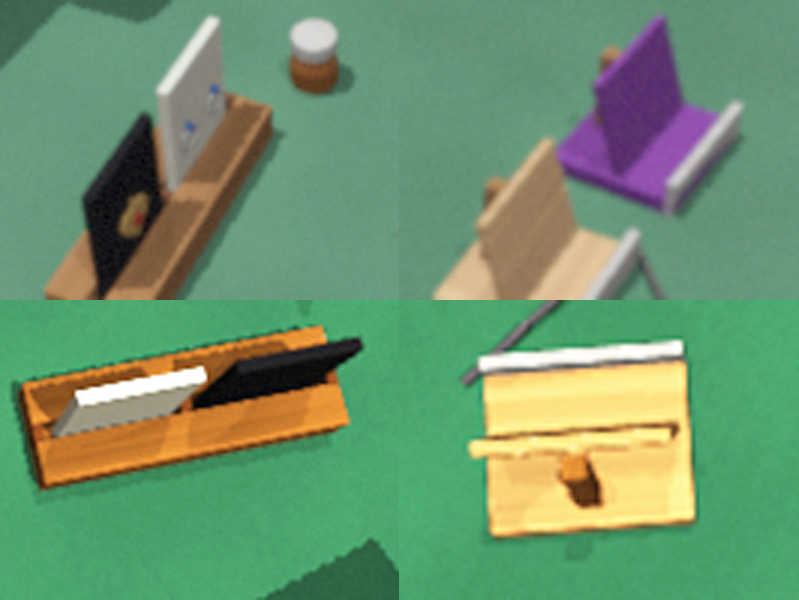

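The crops confirm it: the black board with the gold heart is in the rack's right slot, with the white ring board in the left slot. The natural-wood easel with the steel lip is the one meant. Next I'll fit poses to picked corners and check them with wireframes.

```bash
cat >> h.py <<'E'
from scipy.optimize import least_squares
def W(p,L):
    c,s=np.cos(p[2]),np.sin(p[2]); L=np.atleast_2d(L).astype(float)
    return np.c_[p[0]+c*L[:,0]-s*L[:,1],p[1]+s*L[:,0]+c*L[:,1],L[:,2]]
def fit(items,p0):
    f=lambda p:np.concatenate([(proj(d,W(p,L))-uv).ravel() for d,L,uv in items])
    r=least_squares(f,p0,loss='soft_l1'); return r.x,r.fun.reshape(-1,2).round(1)
def box(x0,x1,y0,y1,z0,z1):
    v=[(x,y,z) for x in(x0,x1) for y in(y0,y1) for z in(z0,z1)]
    return [(v[i],v[i^b]) for i in range(8) for b in(1,2,4) if i<i^b]
RACK=box(-.04,.04,-.12,.12,0,.035); BOARD=box(-.005,.005,-.045,.045,.008,.138)
EAS=box(.043,.051,-.06,.06,0,.030)+box(.007,.043,-.06,.06,0,.015)+[((.007,-.055,.015),(-.020,-.055,.09)),((.007,.055,.015),(-.020,.055,.09)),((-.02,-.055,.09),(-.02,.055,.09))]
def wire(img,d,p,E,s,o,col):
    for a,b in E:
        q=((proj(d,W(p,[a,b]))-o+.5)*s).astype(int); cv2.line(img,tuple(map(int,q[0])),tuple(map(int,q[1])),col,1,cv2.LINE_AA)
E
cat > m.py <<'E'
from h import *
t=load('top0');s=load('scene0')
def T(x,y,off,k,x0,y0): return [(x-x0)/k+off[0]-.5,(y-y0)/k+off[1]-.5]
tb=lambda x,y:T(x,y,(355,165),3,0,300); te=lambda x,y:T(x,y,(205,138),4,399,300)
sb=lambda x,y:T(x,y,(215,195),3,0,0); se=lambda x,y:T(x,y,(340,120),4,399,0)
m=1e-3
rack,r1=fit([(t,np.array([[40,120,35],[40,-120,35],[-40,120,0],[-40,-120,0]])*m,[tb(22,382),tb(323,325),tb(43,487),tb(350,425)])],[.45,-.1,0])
bl,r2=fit([(t,np.array([[5,45,138],[5,-45,138]])*m,[tb(240,360),tb(358,339)]),(s,np.array([[5,-45,138],[5,45,138]])*m,[sb(88,204),sb(150,118)])],[.5,-.15,0])
ea,r3=fit([(t,np.array([[51,60,30],[51,-60,30],[43,60,30],[43,-60,30]])*m,[te(480,357),te(682,342),te(482,372),te(682,357)]),(s,np.array([[51,-60,30]])*m,[se(588,300)]),(s,np.array([[51,60,30]])*m,[se(640,235)])],[.45,.2,0])
for n,p,r in(('rack',rack,r1),('black',bl,r2),('easel',ea,r3)): print(n,p.round(4),r.tolist())
np.savez('pose.npz',rack=rack,bl=bl,ea=ea)
out=[]
for f,d,(ox,oy),(ex,ey) in(('scene0',s,(225,205),(340,145)),('top0',t,(360,165),(210,135))):
    i=cv2.imread('pics/'+f+'.png'); row=[]
    for (x,y),k,w,h,L in(((ox,oy),3.5,114,85,[(rack,RACK,(255,255,0)),(bl,BOARD,(0,0,255))]),((ex,ey),5,80,60,[(ea,EAS,(0,0,255))])):
        c=cv2.resize(i[y:y+h,x:x+w],(399 if w==114 else 400,297 if h==85 else 297)); kk=c.shape[1]/w
        for p,E,col in L: wire(c,d,p,E,np.array([c.shape[1]/w,c.shape[0]/h]),np.array([x,y]),col)
        row.append(c)
    out.append(np.hstack(row))
cv2.imwrite('pics/wire1.png',np.vstack(out))
E
python3 m.py
```

```text
rack [ 0.5685 -0.2044  0.2509] [[0.9, -0.3], [0.3, -1.6], [-0.0, 0.6], [-4.3, 0.8]]
black [ 0.5776 -0.2592  0.227 ] [[-0.6, 0.5], [2.1, -0.1], [0.1, 0.1], [0.5, -0.2]]
easel [0.6175 0.1841 0.1308] [[-0.2, 0.3], [-0.1, -0.0], [-0.6, -0.2], [0.1, -0.6], [-4.0, 8.3], [0.1, -0.4]]
```

View pics/wire1.png

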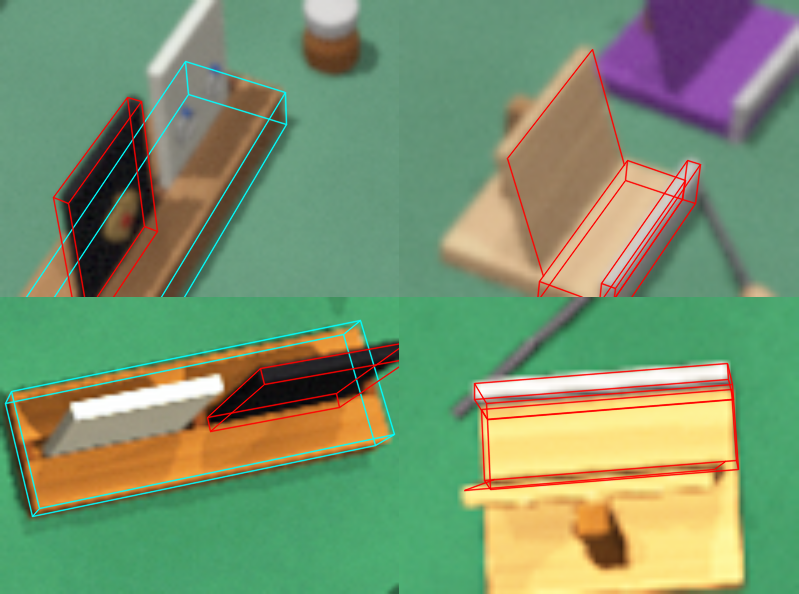

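The easel wireframe agrees in both views (lip, and rest top corners at about (458,177) and (442,155) in the scene). The rack and board fit is a few pixels off, so I'll refine both boards by silhouette.

```bash
cat > f.py <<'E'
from h import *
from scipy.optimize import minimize
t=load('top0');s=load('scene0'); P=np.load('pose.npz')
def masks(d,kind,roi):
    f=d['frame'].astype(int); x0,y0,x1,y1=roi; o=np.zeros((400,640),np.uint8)
    g=f[y0:y1,x0:x1]; b=(g.max(2)<65) if kind=='b' else ((g.min(2)>115)&(g.max(2)-g.min(2)<40))
    n,l,st,_=cv2.connectedComponentsWithStats(b.astype(np.uint8)); k=1+st[1:,4].argmax()
    c,_=cv2.findContours((l==k).astype(np.uint8),0,2); h=np.zeros(b.shape,np.uint8)
    cv2.fillPoly(h,[cv2.convexHull(max(c,key=cv2.contourArea))],1); o[y0:y1,x0:x1]=h; return o
def sil(d,p):
    x,y,yaw,ln=p; V=np.array([(a,b,c) for a in(-.005,.005) for b in(-.045,.045) for c in(.027,.13)])
    V[:,0],V[:,2]=V[:,0]*np.cos(ln)+V[:,2]*np.sin(ln),V[:,2]*np.cos(ln)-V[:,0]*np.sin(ln)+.008
    q=proj(d,W((x,y,yaw),V)); m=np.zeros((1600,2560),np.uint8)
    cv2.fillConvexPoly(m,cv2.convexHull(((q+.5)*4-.5).astype(np.float32)*16).astype(np.int32),255,shift=4)
    return cv2.resize(m,(640,400),interpolation=cv2.INTER_AREA)/255.
def go(kind,rt,rs,p0):
    M=[(t,masks(t,kind,rt)),(s,masks(s,kind,rs))]
    f=lambda p:sum(np.abs(sil(d,p)-m).sum() for d,m in M)
    best=min((minimize(f,np.array(p0)+[0,0,0,l],method='Nelder-Mead',options=dict(initial_simplex=np.array(p0)+[0,0,0,l]+np.vstack([np.zeros(4),np.diag([.01,.01,.06,.04])]),maxiter=250)) for l in(-.04,.04)),key=lambda r:r.fun)
    print(kind,best.x.round(4),best.fun,[int(m.sum()) for _,m in M],[round(np.abs(sil(d,best.x)-m).sum()) for d,m in M]); return best.x
b=go('b',(415,170,485,205),(235,225,275,300),[.575,-.26,.23,0])
w=go('w',(368,180,430,215),(262,195,295,262),[.55,-.145,.23,0])
d=w[:2]-b[:2]; print('sep',np.linalg.norm(d),'line yaw',np.arctan2(-d[0],d[1]))
np.savez('boards.npz',b=b,w=w)
st=sensors.read_state(); print(st['eef_pos'],st['tcp_rot'],R.from_rotvec(st['tcp_rot']).as_matrix().round(3).tolist(),st['grip_width'])
E
python3 f.py
```

```text
b [ 0.5772 -0.2564  0.2538  0.0127] 142.25098039215686 [651, 943] [63, 80]
w [ 0.551  -0.1483  0.2348  0.0109] 154.4313725490196 [606, 900] [50, 104]
sep 0.1111885872493725 line yaw 0.23772350152541197
[ 0.17736052 -0.54661445  0.29153342] [-3.10152014e+00 -4.90606353e-01  3.85595531e-04] [[0.951, 0.309, -0.0], [0.309, -0.951, 0.001], [-0.0, -0.002, -1.0]] 0.09124695324770359
```

```bash
cat >> h.py <<'E'
def pose(yaw,lean=0):
    # tool y ~ object's +x (tilted), tool z down; lean>0: board top toward -x
    y=np.array([np.cos(lean),0,np.sin(lean)]); z=np.array([np.sin(lean),0,-np.cos(lean)])
    return R.from_euler('z',yaw)*R.from_matrix(np.c_[np.cross(y,z),y,z])
def delta(pos,rot,cur=None):
    s=sensors.read_state(); p,r=(s['eef_pos'],R.from_rotvec(s['tcp_rot'])) if cur is None else cur
    print('pos',(r.inv().apply(np.array(pos)-p)*1e3).round(1),'rot',(r.inv()*rot).as_rotvec().round(4)); 
E
python3 - <<'E'
from h import *
t=load('top0');s=load('scene0')
print('big base',atz(s,[[168,287],[187,262]],0),atz(t,[[453,293]],0))
f=lambda z:(atz(s,[[173,203]],z)-atz(t,[[537,262]],z))
for z in(.15,.2,.25): print(z,atz(s,[[188,262-0]],0)[0],atz(t,[[537,262]],z)[0],atz(s,[[174,203]],z)[0])
delta([.5775,-.258,.30],pose(.243))
E
```

```text
big base [[ 4.09248065e-01 -3.89469409e-01  1.11022302e-16]
 [ 3.86905315e-01 -3.11813784e-01 -1.11022302e-16]] [[ 0.35781069 -0.29201891  0.        ]]
0.15 [ 3.88881128e-01 -3.10328154e-01  1.11022302e-16] [ 0.42173964 -0.41050973  0.15      ] [ 0.34552048 -0.27675928  0.15      ]
0.2 [ 3.88881128e-01 -3.10328154e-01  1.11022302e-16] [ 0.41681533 -0.38449995  0.2       ] [ 0.39597187 -0.30542327  0.2       ]
0.25 [ 3.88881128e-01 -3.10328154e-01  1.11022302e-16] [ 0.41189102 -0.35849018  0.25      ] [ 0.44642325 -0.33408726  0.25      ]
pos [ 469.7 -151.    -8.2] rot [-1.2e-03 -1.1e-03 -1.5e+00]
```

>>> carry_out([
  {"fingers":100,"delta_pos":[0,0,-60],"delta_rot":[0,0,0]},
  {"fingers":60,"delta_pos":[50,-16,-78],"delta_rot":[0,0,-0.18]},
  {"fingers":60,"delta_pos":[110,-36,-78],"delta_rot":[0,0,-0.36]},
  {"fingers":60,"delta_pos":[170,-55,-78],"delta_rot":[0,0,-0.54]},
  {"fingers":60,"delta_pos":[230,-74,-78],"delta_rot":[0,0,-0.72]},
  {"fingers":60,"delta_pos":[290,-93,-78],"delta_rot":[0,0,-0.9]},
  {"fingers":60,"delta_pos":[350,-112,-78],"delta_rot":[0,0,-1.08]},
  {"fingers":60,"delta_pos":[410,-132,-78],"delta_rot":[0,0,-1.26]},
])

```text
t: 1.1
eef_pos: [0.5255, -0.2953, 0.3698]
tcp_rot: [-2.211, -2.231, 0.001]
contact_force: [-0.0, -0.8, 0.6]
grip_width: 0.0546
```

```bash
python3 - <<'E'
from h import *
s=sensors.read_state(); print(s['t'],s['eef_pos'],s['qpos'],s['contact_force'],s['grip_width'])
delta([.5775,-.258,.30],pose(.243))
E
```

```text
1.1 [ 0.52552244 -0.29528095  0.3698482 ] [-5.30846123e-01  3.29505712e-01  1.35670271e+00 -3.57594357e-04
  1.45587553e+00 -5.39858075e-01] [-0.0155783  -0.83288767  0.62546557] 0.054644015684232224
pos [36.8 52.4 69.8] rot [-0.0006 -0.     -0.2339]
```

>>> carry_out([
  {"fingers":60,"delta_pos":[20,26,20],"delta_rot":[0,0,-0.12]},
  {"fingers":60,"delta_pos":[37,52,60],"delta_rot":[0,0,-0.234]},
  {"fingers":60,"delta_pos":[37,52,110],"delta_rot":[0,0,-0.234]},
  {"fingers":60,"delta_pos":[37,52,110],"delta_rot":[0,0,-0.234]},
])

```text
t: 1.6
eef_pos: [0.5742, -0.2583, 0.2557]
tcp_rot: [-1.936, -2.461, 0.004]
contact_force: [-0.1, -0.5, 0.4]
grip_width: 0.0545
```

```bash
python3 - <<'E'
from h import *
s=sensors.read_state(); print(s['t'],s['eef_pos'],s['contact_force'],s['grip_width'])
delta([.5775,-.258,.184],pose(.243))
a=shot('scene','s1');b=shot('top','t1')
i=cv2.imread('pics/s1.png')[150:320,170:370]; j=cv2.imread('pics/t1.png')[130:300,350:550]
cv2.imwrite('pics/v1.png',np.hstack([cv2.resize(i,(400,340)),cv2.resize(j,(400,340))]))
E
```

```text
1.6 [ 0.57422444 -0.25833336  0.25569914] [-0.11447616 -0.4771631   0.35875141] 0.054510177331772665
pos [-0.9  3.9 71.7] rot [-0.0084 -0.0065 -0.0053]
```

View pics/v1.png

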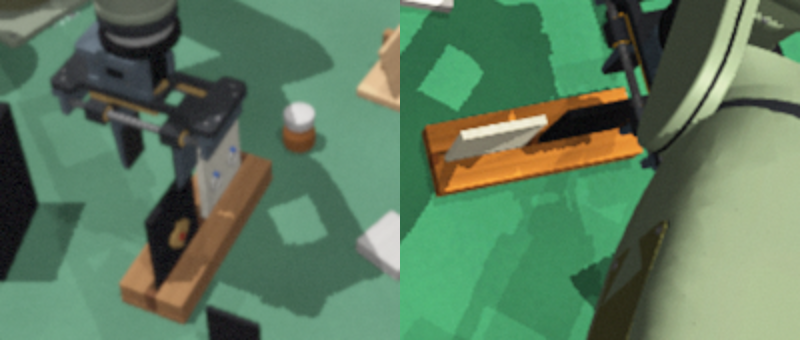

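The fingers straddle the black board's top edge (board at about (258,262) in the scene). The white board sits clear to its left. I'll descend and close on it.

>>> carry_out([
  {"fingers":60,"delta_pos":[0,1,35],"delta_rot":[0,0,0]},
  {"fingers":60,"delta_pos":[0,1,66],"delta_rot":[0,0,0]},
  {"fingers":60,"delta_pos":[0,1,66],"delta_rot":[0,0,0]},
  {"fingers":60,"delta_pos":[0,1,66],"delta_rot":[0,0,0]},
  {"fingers":25,"delta_pos":[0,1,66],"delta_rot":[0,0,0]},
  {"fingers":25,"delta_pos":[0,1,66],"delta_rot":[0,0,0]},
])

```text
t: 2.45
eef_pos: [0.5774, -0.2596, 0.1956]
tcp_rot: [1.942, 2.467, 0.001]
contact_force: [-0.4, 0.2, 0.0]
grip_width: 0.0378
```

```bash
python3 - <<'E'
from h import *
s=sensors.read_state(); print(s['t'],s['eef_pos'],s['contact_force'],s['grip_width'])
delta([.5775,-.258,.184],pose(.243))
b=shot('scene','s2')
i=b['frame'][200:300,200:310,::-1]
cv2.imwrite('pics/v2.png',cv2.resize(i,(660,600),interpolation=cv2.INTER_CUBIC))
E
```

```text
2.45 [ 0.57739951 -0.25960543  0.19562361] [-0.40743917  0.24643248  0.0315189 ] 0.03784473396217841
pos [ 1.6  0.5 11.6] rot [ 0.0018  0.0016 -0.0061]
```

View pics/v2.png

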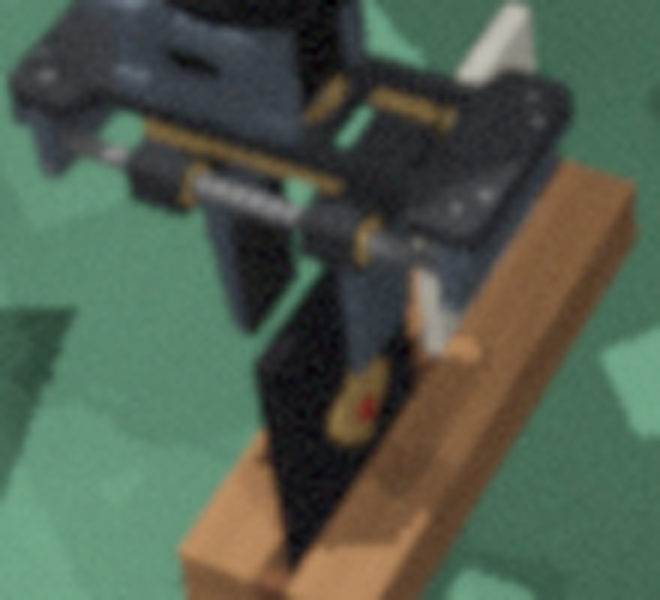

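The board stands between the fingers with the pendant below the front fingertip. The grip is about 11 mm too high, so I'll lower and close.

>>> carry_out([
  {"fingers":40,"delta_pos":[1,0.5,11],"delta_rot":[0,0,0]},
  {"fingers":25,"delta_pos":[1,0.5,11],"delta_rot":[0,0,0]},
  {"fingers":15,"delta_pos":[1,0.5,11],"delta_rot":[0,0,0]},
  {"fingers":8,"delta_pos":[1,0.5,11],"delta_rot":[0,0,0]},
  {"fingers":0,"delta_pos":[1,0.5,11],"delta_rot":[0,0,0]},
  {"fingers":0,"delta_pos":[1,0.5,11],"delta_rot":[0,0,0]},
  {"fingers":0,"delta_pos":[1,0.5,11],"delta_rot":[0,0,0]},
])

```text
t: 3.38
eef_pos: [0.5773, -0.2583, 0.1833]
tcp_rot: [1.943, 2.468, 0.0]
contact_force: [-0.8, 0.3, -0.6]
grip_width: 0.0098
```

>>> carry_out([
  {"fingers":0,"delta_pos":[0,0,0],"delta_rot":[0,0,0]},
  {"fingers":0,"delta_pos":[0,0,0],"delta_rot":[0,0,0]},
])

```text
t: 3.62
eef_pos: [0.5773, -0.2583, 0.1833]
tcp_rot: [1.943, 2.468, -0.0]
contact_force: [0.8, -0.3, -1.5]
grip_width: 0.0098
```

>>> carry_out([
  {"fingers":0,"delta_pos":[0,0,-8],"delta_rot":[0,0,0]},
  {"fingers":0,"delta_pos":[0,0,-20],"delta_rot":[0,0,0]},
  {"fingers":0,"delta_pos":[0,0,-35],"delta_rot":[0,0,0]},
  {"fingers":0,"delta_pos":[0,0,-60],"delta_rot":[0,0,0]},
  {"fingers":0,"delta_pos":[0,0,-95],"delta_rot":[0,0,0]},
  {"fingers":0,"delta_pos":[0,0,-130],"delta_rot":[0,0,0]},
  {"fingers":0,"delta_pos":[0,0,-165],"delta_rot":[0,0,0]},
  {"fingers":0,"delta_pos":[0,0,-165],"delta_rot":[0,0,0]},
])

```text
t: 4.62
eef_pos: [0.5778, -0.2587, 0.3526]
tcp_rot: [1.939, 2.462, 0.002]
contact_force: [0.7, -0.7, -1.6]
grip_width: 0.01
```

```bash
python3 - <<'E'
from h import *
s=sensors.read_state(); print(s['t'],s['eef_pos'],s['contact_force'],s['grip_width'])
P=np.load('pose.npz'); ea=P['ea']; print(ea)
d=shot('scene','s3'); cv2.imwrite('pics/v3.png',cv2.resize(d['frame'][100:350,150:450,::-1],(720,600),interpolation=cv2.INTER_CUBIC))
h=.130; ln=np.radians(24)
# ea-frame: foot back edge at (fx,15+clear) ; board axis up u=(-sin,cos), front normal n=(cos,sin)
E
```

```text
4.625 [ 0.57777141 -0.25865773  0.35258845] [ 0.67598058 -0.70461344 -1.62479789] 0.010023291607109833
[0.61751945 0.18406635 0.13075543]
```

View pics/v3.png

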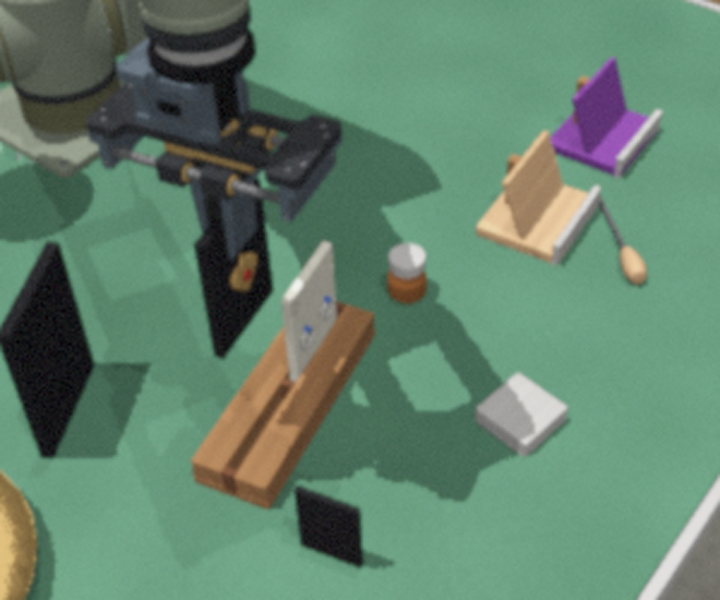

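The board came out cleanly with the pendant forward, and the white board is undisturbed. The foot's lower corners sit at scene pixels of about (242,248) and (263,222). I'll check the in-hand offset and plan the move to the easel.

```bash
cat >> h.py <<'E'
HB=.1753
def place(ea,th,xf,zc,off):
    th=np.radians(th); u=np.array([-np.sin(th),0,np.cos(th)]); n=np.array([np.cos(th),0,np.sin(th)])
    L=np.array([xf,0,.015+zc])+.005*n+HB*u; L[1]-=off
    return W(ea,L)[0],pose(ea[2],np.degrees(th)*np.pi/180)
E
python3 - <<'E'
from h import *
d=load('s3'); s=sensors.read_state(); p=s['eef_pos'];r=R.from_rotvec(s['tcp_rot']); ea=np.load('pose.npz')['ea']
# tool-frame corners: x lateral (left +), y normal, z down
for off in(-4,-2,0,2,4):
    C=np.array([[-45+off,5,175.3],[45+off,5,175.3],[-45+off,5,45.3]])*1e-3
    print(off,proj(d,p+r.apply(C)).round(1).tolist())
for off in(0,):
    for a in((24,.022,.10),(22,.019,.03)):
        t=place(ea,*a,off); print(t[0].round(4)); delta(*t)
E
```

```text
-4 [[241.3, 252.2], [262.7, 223.0], [233.0, 205.5]]
-2 [[241.8, 251.5], [263.1, 222.4], [233.5, 204.8]]
0 [[242.3, 250.8], [263.6, 221.8], [234.1, 204.1]]
2 [[242.8, 250.1], [264.0, 221.2], [234.7, 203.4]]
4 [[243.3, 249.5], [264.5, 220.6], [235.2, 202.7]]
[0.5732 0.1782 0.2772]
pos [425.5  98.5  72.1] rot [-0.4162 -0.0202  0.1051]
[0.5758 0.1786 0.2094]
pos [425.3 101.  139.9] rot [-0.3813 -0.0184  0.1053]
```

>>> carry_out([
  {"fingers":0,"delta_pos":[30,7,0],"delta_rot":[0,0,0]},
  {"fingers":0,"delta_pos":[80,19,0],"delta_rot":[-0.06,0,0.015]},
  {"fingers":0,"delta_pos":[135,32,0],"delta_rot":[-0.13,-0.01,0.03]},
  {"fingers":0,"delta_pos":[190,45,0],"delta_rot":[-0.2,-0.01,0.05]},
  {"fingers":0,"delta_pos":[245,57,0],"delta_rot":[-0.27,-0.015,0.07]},
  {"fingers":0,"delta_pos":[300,70,0],"delta_rot":[-0.34,-0.02,0.09]},
  {"fingers":0,"delta_pos":[355,82,0],"delta_rot":[-0.416,-0.02,0.105]},
  {"fingers":0,"delta_pos":[400,93,0],"delta_rot":[-0.416,-0.02,0.105]},
])

```text
t: 5.68
eef_pos: [0.5713, 0.1538, 0.3459]
tcp_rot: [1.87, 2.134, 0.447]
contact_force: [0.1, 0.1, -1.1]
grip_width: 0.0101
```

```bash
python3 - <<'E'
from h import *
ea=np.load('pose.npz')['ea']
s=sensors.read_state(); print(s['t'],s['eef_pos'],s['qpos'].round(2),s['contact_force'],s['grip_width'])
for a in((24,.022,.07),(22,.019,.03)):
        t=place(ea,*a,0); print(t[0].round(4)); delta(*t)
E
```

```text
5.675 [0.5712749  0.15384173 0.34587716] [ 0.27  0.16  1.69 -0.07  0.88  0.17] [ 0.07656198  0.14070208 -1.14353035] 0.010062195717424137
[0.5732 0.1782 0.2472]
pos [ 23.8 -34.9  92.5] rot [-0.0072 -0.0017  0.0002]
[0.5758 0.1786 0.2094]
pos [ 23.7 -47.5 128.2] rot [ 0.0277 -0.0017  0.0002]
```

Now I'll lower to 30 mm above the ledge, in front of the rest, and look.

>>> carry_out([
  {"fingers":0,"delta_pos":[12,-5,15],"delta_rot":[0,0,0]},
  {"fingers":0,"delta_pos":[23,-15,40],"delta_rot":[0,0,0]},
  {"fingers":0,"delta_pos":[23,-28,75],"delta_rot":[0,0,0]},
  {"fingers":0,"delta_pos":[23.5,-38,105],"delta_rot":[0.02,-0.002,0]},
  {"fingers":0,"delta_pos":[23.5,-47,125],"delta_rot":[0.028,-0.002,0]},
  {"fingers":0,"delta_pos":[23.5,-47,125],"delta_rot":[0.028,-0.002,0]},
  {"fingers":0,"delta_pos":[23.5,-47,125],"delta_rot":[0.028,-0.002,0]},
])

```text
t: 6.55
eef_pos: [0.5782, 0.1765, 0.215]
tcp_rot: [1.884, 2.145, 0.422]
contact_force: [0.5, -0.1, -1.6]
grip_width: 0.01
```

```bash
cat > look.py <<'E'
from h import *
import sys
k=sys.argv[1]; ea=np.load('pose.npz')['ea']
s=sensors.read_state(); p=s['eef_pos'];r=R.from_rotvec(s['tcp_rot'])
out=[]
for n,(x,y,w,h) in(('scene',(330,110,100,110)),('top',(205,110,100,110))):
    d=shot(n,n[0]+k); c=cv2.resize(d['frame'][y:y+h,x:x+w,::-1],(400,440),interpolation=cv2.INTER_CUBIC)
    wire(c,d,ea,EAS,4,np.array([x,y]),(0,0,255))
    V=np.array([(a,b,z) for a in(-.045,.045) for b in(-.005,.005) for z in(.0453,.1753)]); q=((proj(d,p+r.apply(V))-[x,y]+.5)*4).astype(int)
    for i in range(8):
        for b in(1,2,4):
            if i<i^b: cv2.line(c,tuple(map(int,q[i])),tuple(map(int,q[i^b])),(255,255,0),1,cv2.LINE_AA)
    out.append(c)
cv2.imwrite('pics/look'+k+'.png',np.hstack(out))
print(s['t'],p,s['contact_force'],s['grip_width'])
E
python3 look.py 4
```

```text
6.55 [0.57824792 0.17646463 0.21500759] [ 0.46181776 -0.05876048 -1.58863954] 0.010003107366671395
```

View pics/look4.png

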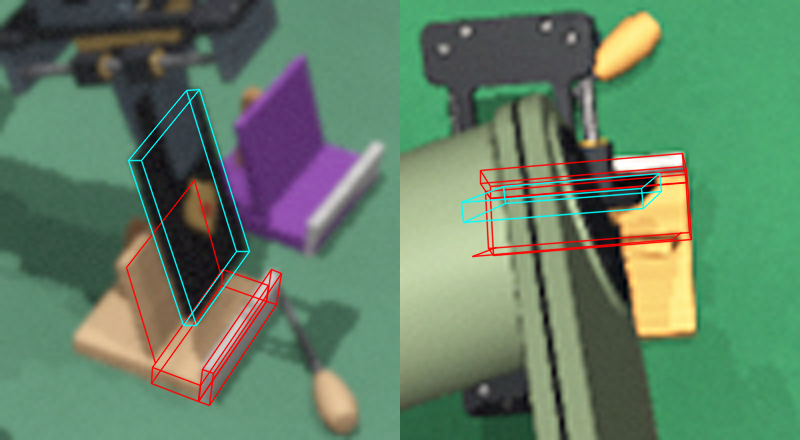

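The board hangs above the ledge, roughly centred, pendant side out. The easel wireframe's near end overshoots by 2 px in the scene view, so I'll refit the lip by silhouette in both initial images.

```bash
cat > e.py <<'E'
from h import *
from scipy.optimize import minimize
t=load('top0');s=load('scene0'); ea=np.load('pose.npz')['ea']
def mask(d,roi,thr):
    x0,y0,x1,y1=roi; g=d['frame'][y0:y1,x0:x1].astype(int); b=((g.max(2)-g.min(2)<35)&(g.min(2)>thr)).astype(np.uint8)
    b=cv2.morphologyEx(b,cv2.MORPH_OPEN,np.ones((2,2),np.uint8)) 
    n,l,st,_=cv2.connectedComponentsWithStats(b); k=1+st[1:,4].argmax(); print(st[k]+[x0,y0,0,0,0]); o=np.zeros((400,640),np.uint8)
    c,_=cv2.findContours((l==k).astype(np.uint8),0,2); h=np.zeros(b.shape,np.uint8); cv2.fillPoly(h,[cv2.convexHull(np.vstack(c))],1); o[y0:y1,x0:x1]=h; return o
M=[(t,mask(t,(218,143,285,165),150)),(s,mask(s,(370,170,405,212),120))]
def sil(d,p,z0):
    V=np.array([(a,b,c) for a in(.043,.051) for b in(-.06,.06) for c in(z0,.03)]); V=V[~((V[:,0]<.05)&(V[:,2]<.015))]
    q=proj(d,W(p,V)); m=np.zeros((1600,2560),np.uint8)
    cv2.fillConvexPoly(m,cv2.convexHull(((q+.5)*4-.5).astype(np.float32)*16).astype(np.int32),255,shift=4)
    return cv2.resize(m,(640,400),interpolation=cv2.INTER_AREA)/255.
for z0 in(0.,.015):
  for use in(M,M[:1],M[1:]):
    f=lambda p:sum(np.abs(sil(d,p,z0)-m).sum() for d,m in use)
    b=minimize(f,ea,method='Nelder-Mead',options=dict(initial_simplex=ea+np.vstack([np.zeros(3),np.diag([.006,.006,.04])])))
    print(z0,b.x.round(4),round(b.fun),[int(m.sum()) for _,m in use])
E
python3 e.py
```

```text
[226 149  51   8 196]
[382 178  20  29 126]
0.0 [0.6167 0.1838 0.1317] 107 [241, 155]
0.0 [0.6168 0.1817 0.1326] 29 [241]
0.0 [0.6179 0.186  0.1556] 60 [155]
0.015 [0.6186 0.1837 0.1303] 92 [241, 155]
0.015 [0.6179 0.1828 0.1229] 44 [241]
0.015 [0.6197 0.186  0.127 ] 24 [155]
```

```bash
python3 - <<'E'
from h import *
ea=np.array([.618,.184,.130]); np.savez('pose.npz',ea=ea)
for a in((22,.018,.008),(22,.018,.0),(22,.0105,0)):
        t=place(ea,*a,.001); print(t[0].round(4)); delta(*t)
E
```

```text
[0.5755 0.1774 0.1874]
pos [  1.  -13.6  25.3] rot [ 0.0061 -0.0003 -0.0003]
[0.5755 0.1774 0.1794]
pos [  1.  -16.6  32.7] rot [ 0.0061 -0.0003 -0.0003]
[0.568  0.1765 0.1794]
pos [  1.  -23.6  29.8] rot [ 0.0061 -0.0003 -0.0003]
```

>>> carry_out([
  {"fingers":0,"delta_pos":[1,-5,9],"delta_rot":[0.003,0,0]},
  {"fingers":0,"delta_pos":[1,-10,18],"delta_rot":[0.006,0,0]},
  {"fingers":0,"delta_pos":[1,-13.5,25],"delta_rot":[0.006,0,0]},
  {"fingers":0,"delta_pos":[1,-13.5,25],"delta_rot":[0.006,0,0]},
  {"fingers":0,"delta_pos":[1,-13.5,25],"delta_rot":[0.006,0,0]},
])

```text
t: 7.28
eef_pos: [0.5752, 0.1776, 0.1868]
tcp_rot: [1.887, 2.15, 0.417]
contact_force: [0.1, -0.1, -1.4]
grip_width: 0.0096
```

```bash
python3 - <<'E'
from h import *
ea=np.load('pose.npz')['ea']
s=sensors.read_state(); print(s['contact_force'],s['ft_torque'])
for a in((22,.018,.0),(22,.018,-.005),(22,.0105,0)):
        t=place(ea,*a,.001); print(t[0].round(4)); delta(*t)
E
```

```text
[ 0.07083738 -0.12462132 -1.43599159] [-0.05244639  0.23936089 -0.03828131]
[0.5755 0.1774 0.1794]
pos [-0.2 -2.5  6.9] rot [-0.0012 -0.0003  0.0001]
[0.5755 0.1774 0.1744]
pos [-0.2 -4.4 11.6] rot [-0.0012 -0.0003  0.0001]
[0.568  0.1765 0.1794]
pos [-0.2 -9.5  4.1] rot [-0.0012 -0.0003  0.0001]
```

>>> carry_out([
  {"fingers":0,"delta_pos":[0,-1.1,2.8],"delta_rot":[0,0,0]},
  {"fingers":0,"delta_pos":[0,-1.9,4.6],"delta_rot":[0,0,0]},
  {"fingers":0,"delta_pos":[0,-2.2,5.6],"delta_rot":[0,0,0]},
  {"fingers":0,"delta_pos":[0,-2.2,5.6],"delta_rot":[0,0,0]},
])

```text
t: 7.78
eef_pos: [0.575, 0.1776, 0.1806]
tcp_rot: [1.887, 2.15, 0.416]
contact_force: [-0.7, -0.5, -1.1]
grip_width: 0.0094
```

>>> carry_out([
  {"fingers":0,"delta_pos":[0,-0.4,0.9],"delta_rot":[0,0,0]},
  {"fingers":0,"delta_pos":[0,-0.7,1.8],"delta_rot":[0,0,0]},
  {"fingers":0,"delta_pos":[0,-0.7,1.8],"delta_rot":[0,0,0]},
])

```text
t: 8.15
eef_pos: [0.5751, 0.1776, 0.1793]
tcp_rot: [1.886, 2.149, 0.417]
contact_force: [-2.0, -0.3, 4.2]
grip_width: 0.01
```

The foot touches the ledge at exactly the expected height. Now I'll slide it back to the rest.

>>> carry_out([
  {"fingers":0,"delta_pos":[0,-1.5,-1.2],"delta_rot":[0,0,0]},
  {"fingers":0,"delta_pos":[0,-3,-1.8],"delta_rot":[0,0,0]},
  {"fingers":0,"delta_pos":[0,-4.5,-2.4],"delta_rot":[0,0,0]},
  {"fingers":0,"delta_pos":[0,-4.5,-2.4],"delta_rot":[0,0,0]},
])

```text
t: 8.65
eef_pos: [0.57, 0.177, 0.1793]
tcp_rot: [1.887, 2.15, 0.417]
contact_force: [-0.1, 0.3, 0.7]
grip_width: 0.0099
```

```bash
python3 look.py 5; python3 - <<'E'
from h import *
ea=np.load('pose.npz')['ea']
delta(*place(ea,22,.0105,0,.001))
E
```

```text
8.65 [0.57001506 0.17695866 0.17934667] [-0.13651439  0.30934855  0.663135  ] 0.009901821198460245
pos [-0.2 -1.9 -0.8] rot [-0.0015 -0.0003 -0.    ]
```

View pics/look5.png

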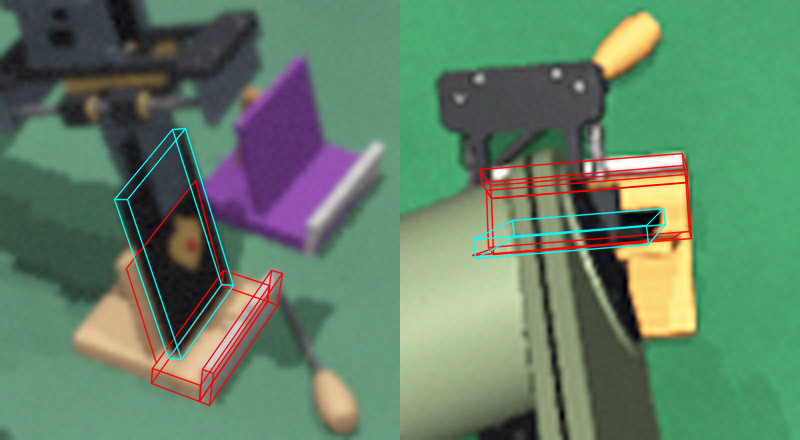

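The foot is on the ledge behind the lip, with its back close to the rest. I'll push back a little further until I feel contact.

>>> carry_out([
  {"fingers":0,"delta_pos":[0,-0.9,-0.4],"delta_rot":[0,0,0]},
  {"fingers":0,"delta_pos":[0,-1.9,-0.8],"delta_rot":[0,0,0]},
  {"fingers":0,"delta_pos":[0,-1.9,-0.8],"delta_rot":[0,0,0]},
])

```text
t: 9.12
eef_pos: [0.5679, 0.1766, 0.1794]
tcp_rot: [1.887, 2.15, 0.416]
contact_force: [0.1, -0.4, 0.7]
grip_width: 0.0097
```

>>> carry_out([
  {"fingers":0,"delta_pos":[0,-0.9,-0.4],"delta_rot":[0,0,0]},
  {"fingers":0,"delta_pos":[0,-1.4,-0.6],"delta_rot":[0,0,0]},
  {"fingers":0,"delta_pos":[0,-1.4,-0.6],"delta_rot":[0,0,0]},
])

```text
t: 9.5
eef_pos: [0.5672, 0.1766, 0.1797]
tcp_rot: [1.886, 2.149, 0.418]
contact_force: [3.6, 0.2, -0.5]
grip_width: 0.0099
```

It touches the rest with 3.5 N and the foot is on the ledge. I'll open gently.

>>> carry_out([
  {"fingers":13,"delta_pos":[0,0,0],"delta_rot":[0,0,0]},
  {"fingers":16,"delta_pos":[0,0,0],"delta_rot":[0,0,0]},
  {"fingers":22,"delta_pos":[0,0,0],"delta_rot":[0,0,0]},
  {"fingers":32,"delta_pos":[0,0,0],"delta_rot":[0,0,0]},
  {"fingers":40,"delta_pos":[0,0,0],"delta_rot":[0,0,0]},
  {"fingers":40,"delta_pos":[0,0,0],"delta_rot":[0,0,0]},
])

```text
t: 10.25
eef_pos: [0.5664, 0.1764, 0.1793]
tcp_rot: [1.887, 2.15, 0.416]
contact_force: [-0.8, 0.6, 0.3]
grip_width: 0.0368
```

```bash
python3 look.py 6
```

```text
10.25 [0.5664168  0.17643507 0.1793441 ] [-0.81685415  0.55624552  0.34328248] 0.03683960344742347
```

View pics/look6.png

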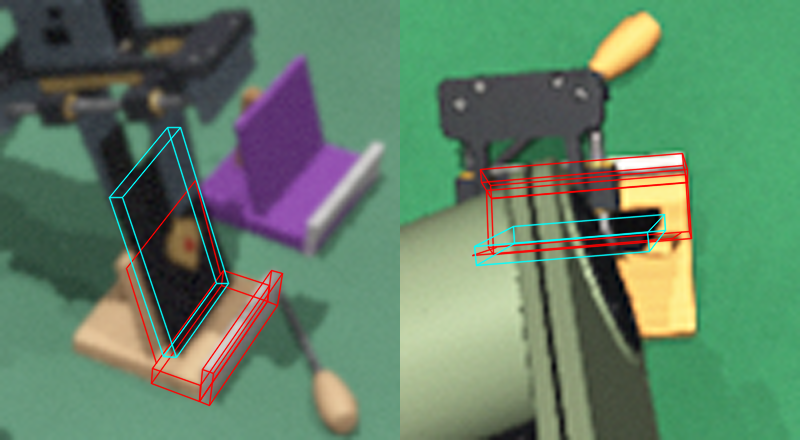

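The board rests on its own. I'll withdraw along the tool axis and then clear away.

>>> carry_out([
  {"fingers":45,"delta_pos":[0,0,-10],"delta_rot":[0,0,0]},
  {"fingers":45,"delta_pos":[0,0,-30],"delta_rot":[0,0,0]},
  {"fingers":45,"delta_pos":[0,0,-60],"delta_rot":[0,0,0]},
  {"fingers":45,"delta_pos":[0,0,-100],"delta_rot":[0,0,0]},
  {"fingers":45,"delta_pos":[0,0,-150],"delta_rot":[0,0,0]},
  {"fingers":45,"delta_pos":[-50,-20,-180],"delta_rot":[0,0,0]},
  {"fingers":45,"delta_pos":[-110,-40,-180],"delta_rot":[0,0,0]},
  {"fingers":45,"delta_pos":[-160,-60,-180],"delta_rot":[0,0,0]},
])

```text
t: 11.35
eef_pos: [0.4645, 0.0005, 0.3253]
tcp_rot: [1.884, 2.149, 0.419]
contact_force: [0.4, -0.6, -0.3]
grip_width: 0.0413
```

```bash
python3 - <<'E'
from h import *
ea=np.load('pose.npz')['ea']; out=[]
th=np.radians(22); u=np.array([-np.sin(th),0,np.cos(th)]); n=np.array([np.cos(th),0,np.sin(th)])
B=np.array([np.array([-.020+.075*np.tan(th),y,.015])+a*n+k*u for y in(-.045,.045) for a in(0,.01) for k in(0,.13)])
for nm,(x,y,w,h) in(('scene',(340,115,80,100)),('top',(210,110,80,100))):
    d=shot(nm,nm[0]+'7'); c=cv2.resize(d['frame'][y:y+h,x:x+w,::-1],(400,500),interpolation=cv2.INTER_CUBIC)
    for p in ((proj(d,W(ea,B))-[x,y]+.5)*5): cv2.circle(c,tuple(map(int,p)),3,(255,255,0),1)
    for p in ((proj(d,W(ea,[(.051,-.06,.03),(.051,.06,.03)]))-[x,y]+.5)*5): cv2.circle(c,tuple(map(int,p)),3,(0,0,255),1)
    out.append(c)
cv2.imwrite('pics/look7.png',np.hstack(out)); s=sensors.read_state(); print(s['t'],s['eef_pos'])
E
```

```text
11.45 [ 0.46350265 -0.00219607  0.32389082]
```

View pics/look7.png

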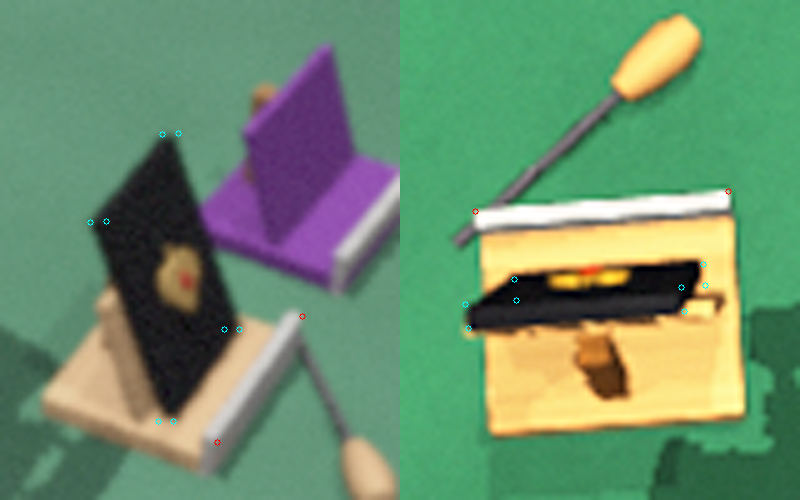

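The released board stands on the easel. Its corners in both views lie within about 1 px (2 mm) of the centred, square, 22° prediction. The pendant faces the lip and the foot is behind it. I'll check that it stays still and the white board is unmoved, then hand in.

>>> carry_out([
  {"fingers":45,"delta_pos":[0,0,0],"delta_rot":[0,0,0]},
  {"fingers":45,"delta_pos":[0,0,0],"delta_rot":[0,0,0]},
  {"fingers":45,"delta_pos":[0,0,0],"delta_rot":[0,0,0]},
  {"fingers":45,"delta_pos":[0,0,0],"delta_rot":[0,0,0]},
])

```text
t: 11.95
eef_pos: [0.4656, 0.0028, 0.3239]
tcp_rot: [1.885, 2.152, 0.417]
contact_force: [-0.5, -0.4, 0.1]
grip_width: 0.0409
```

```bash
python3 - <<'E'
from h import *
g=lambda d,r:d['frame'][r[1]:r[3],r[0]:r[2]].astype(int)
a=load('s7');b=shot('scene','s8');c=load('scene0')
for n,p,q,r in(('easel',a,b,(350,135,400,205)),('white',c,b,(264,198,294,232))): 
    e=np.abs(g(p,r)-g(q,r)).mean(2); print(n,e.mean().round(1),np.percentile(e,99))
s=sensors.read_state(); print(s['t'],np.abs(s['joint_vel']).max(),s['contact_force'])
print(workorder.finish_job())
E
```

```text
easel 2.3 11.666666666666666
white 4.0 21.539999999999964
12.0 0.007117820463281104 [-0.40222686 -0.25989712 -0.11314832]
the job is handed in; nothing more can be done
None
```

The black pendant board is leaning on the wooden easel, and I handed the job in at 12.0 s. The finish call gives no verdict.

I drew the board straight up out of the rack and set its foot on the ledge behind the steel lip. I then slid it back until it touched the rest at about 3.5 N, let go and moved the arm clear.

**Last checks:**
- **Placement:** in both camera views the board's corners lie within about 1 to 2 px (2 to 4 mm) of a centred, square pose leaning about 22°. The pendant faces out over the lip.
- **Stillness:** easel images taken about half a second apart differ only by noise.
- **White ring board:** it still stands in its slot. Its image differs a little from the first one (mean 4 grey levels). I put that down to the black board and shadows having gone from beside it, but I did not refit its position.
- **Arm:** the contact force reads about zero and the arm was practically still.

**Disagreements along the way:**
- My silhouette fits put the two boards 111 mm apart instead of about 116. I averaged that out, and the grip closed with almost no side force.
- My first fit of the rack was several pixels off, so I used the board fits instead.

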